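Unclamp the drying box and hold its flap at the balance point

TASK

The two-chamber drying box has one steel flap, hinged on its middle wall and clamped down over one chamber. Swing the toggle clamp's handle right back over centre until it stays open, then lift the flap by its wire handle and swing it up to its balance point, standing straight up so that both chambers are open. Finish while still holding it there by the wire handle, steady and falling neither way; do not let it go over onto the other chamber, and leave the other things on the table where they are.

Things in the scene. Friction and masses are not known exactly. Their poses are not given: they have to be found in the camera images.
- drybox: white sheet-metal drying box, fixed, 150 (x) x 230 (y) x 66 mm high, open on top; a middle wall along x parts it into two chambers side by side in y. Origin: centre of its underside, on the table. Its x points to the side away from the robot, its y (left) to the chamber covered at the start. The clamp's grey bracket stands on its far (+x) side, to x = 109 mm.
- flap (a joint): flap hinge, rad: 0 = flat over the chamber on the box's +y side (start), pi/2 = straight up, pi = flat over the other chamber. Steel plate 124 (x) x 108 x 3 mm, 6 to 114 mm from the hinge line; with handle about 0.35 kg (varies by a third). Almost no friction: straight up is the balance point; let go, it falls to one side or the other.
- flap_hinge (a point): middle of the flap's hinge line, above the middle wall of the box, 71 mm above the table; the hinge line runs along the box's x. Fixed to the box.
- flap_bar (a point): U-shaped wire handle, 10 mm thick, on the flap's free edge; this point: middle of its round cross bar (100 mm long, parallel to the hinge line, 165 mm from it). Opening between bar and flap edge: 51 x 90 mm. At the start the bar lies level, 71 mm above the table, 50 mm outside the box's wall. Its y points away from the hinge. The bar can turn between gripper pads as the flap swings.
- clamp (a joint): toggle clamp hinge, rad: 0 = shut, handle upright, arm flat over the flap with its pad on it; grows as the handle swings to the box's +x (away from the robot) and the arm lifts; stop at 1.9 (handle pointing away and slightly down). Only weight holds it: below about 0.8 it falls shut, beyond it falls open by itself. A few newtons move it.
- clamp_hinge (a point): the clamp's pivot, 100 mm above the table, on the box at its x = 97 mm, y = 55 mm; axis along the box's y. The clamp's arm is 59 mm long and its handle 92 mm, at right angles; the steel cheeks beside the pivot reach 8 mm above it.
- clamp_grip (a point): point on the axis of the clamp's black round handle (18 mm thick), 80 mm from the pivot and 12 mm from the handle's end; straight above the pivot when the clamp is shut.
- amber_bottle: bystander: amber bottle, 64 mm across, 150 mm high, origin at the centre of its underside
- white_jar: bystander: white plastic jar, 52 mm across, 70 mm high, origin at the centre of its underside
- beaker: bystander: glass beaker, 68 mm across, 85 mm high, origin at the centre of its underside
- mortar: bystander: white mortar bowl, 90 mm across, 50 mm high, origin at the centre of its underside
- weight: bystander: brass balance weight, 28 mm across, 44 mm high, origin at the centre of its underside
- spatula: bystander: wooden-handled spatula lying flat, 170 mm long
- stopper: bystander: black rubber stopper, 38 mm across, 28 mm high, origin at the centre of its underside

How it is judged:
By the outcome, as a careful person would: the job done as asked, in the order asked, and still so for the second after the job is handed in, while the arm keeps its last pose, push and grip.
It also fails if it takes over 48 s, if anything falls off the work surface, if the arm or the gripper's body presses on something with over 40 N, if the wrist force passes 120 N, or if a joint passes its speed limit or range.

ROBOT

A 6-joint arm with a two-finger parallel gripper is mounted at the origin on the work surface. World frame = base frame: x ahead of the robot, y to its left, z up, the work surface at z = 0. Lengths are in mm, angles in rad, forces in N, time in s.
With the tool pointing down it reaches from about 400 to 925 mm from the base axis. Payload 12.5 kg.
Tool frame: the origin (TCP) lies on the centre line of the jaws, within the pads' length; the fingertips stand 19 mm ahead of it and the grasp point (between the pads) is the TCP; y points along the fingers, x is the direction in which the jaws open and shut, and the axes are right-handed (so a half turn about y gives the same grasp; the last joint's range is limited). The gripper opens to 95 mm and grips with 3 to 60 N. Pads are 20 mm wide; open, the fingers measure 119 mm over their backs; the gripper's body (75 mm by 180 mm) begins 59 mm behind the grasp point.
Start: joints at [1.138, 0.491, 1.559, -0, 1.092, -0.106], TCP at [200.617, 591.944, 233.661] pointing down, gripper open.
Joint ranges: [-3.1, 3.1], [-0.84, 2.19], [0.05, 2.79], [-1.13, 4.28], [0.06, 2.93], [-2.69, 2.69]. Speed limits (rad/s): [2.22, 2.22, 2.79, 3.14, 3.14, 3.14].

INTERFACE

Orientations are given as [roll, pitch, yaw] about the fixed x, y, z axes, in that order (R = Rz(yaw) Ry(pitch) Rx(roll)).
In Python, from cell import env gives the robot as it stands. The module is installed in compiled form; this text tells all that it offers.
- The arm moves only by the tool move_arm, never from a script. Its argument "rows" is a list of rows, each an object of numbers: "tx", "ty", "tz": the shift along the tool's x, y, z in cm; "rx", "ry", "rz": the turn, a rotation vector about the tool's x, y, z in rad; "grip": the opening in per cent of the stroke, from 0 (shut) to 100 (fully open). In form: [{"tx": .., "ty": .., "tz": .., "rx": .., "ry": .., "rz": .., "grip": ..}, ...]. A call has 1 to 10 rows; each row shifts and turns the commanded pose from where the row before left it, along the tool's axes as they then stand; what a row does not reach is not made up. A row lasts 1/12 s, in which the tool goes at most 41.7 mm and 7.16 degrees, less where a joint would pass 70% of its speed; a pose out of reach is approached as far as the arm can. A call is refused whole if a number of a shift passes 4.17 or a number of a turn 0.125, either way. A call with a gripper value outside its range is refused whole. The fingers move at their own pace and stop on an object; the grip force is fixed at half the most. Time passes only in rows, so rows that do not move let the fingers close. It gives the time, the measured TCP pose, the force and the opening at its end, in the units of the state.
- env.state(): the state, without advancing time (a new reading comes with each control period).
- env.read_camera(name): name is "side" or "top" or "wrist"; returns (picture, depth): 384x512x3 uint8, blue, green, red; 384x512 float32, mm along the optical axis (not along the pixel's ray), 0 where there is no reading.
- env.calibration(name): a dict with "vertical_fov" (degrees; the focal length in pixels is half the picture's height over the tangent of half this angle, whatever the lens; pixels are square), "cx", "cy" (the principal point, pixels), "eye" and "rotation" of the camera in the world. Camera axes: x right, y up, looking along -z (the intrinsics and any distortion apply to the point x, -y, -z); pixel columns grow to the right and rows downward; lengths in mm; the calibration is good to about 2 mm. A picture is of the moment at which its call begins: read the wrist's pose just before it. calibration takes no time and is no camera call; for the wrist camera it gives the pose at the moment of the call.
- env.job_done(): hands the job in, once; it reports no verdict.
The state is a dict: "t": time; "joints": joint angles; "qvel": joint speeds; "tau": joint torques, N m; "eef_pos": TCP position; "tcp_rot": TCP orientation; "ft_force": force on the tool from outside, world axes, zero at the start; "moment": the same for the moment, N m; "opening": opening from 0.0 (shut) to 1.0 (fully open).
Only numpy, scipy, OpenCV 4.12 (cv2) and the standard library are available. Lean on these libraries where they do the work, as an engineer would, in place of code of your own. Each camera call takes 0.05 s, during which the arm holds its last target.

## Working session

There is one attempt and no reset: what is moved stays moved. The work goes in short steps, Python scripts to look and compute and a tool call to move; the robot and the scene stay as the last step left them, time stands still between calls to the robot, and variables do not carry over. Pictures are saved under pics/ and viewed, and the job is handed in when it is done.

Besides the shell and the picture viewer there is one more tool, called as a command line: name --argument value ..., lists and objects as JSON in quotes. move_arm: Moves the arm, as the interface text tells. Its arguments: {"type":"object","properties":{"rows":{"type":"array"}},"required":["rows"]}

```bash
mkdir -p pics; python3 - <<'E'
from cell import env
import cv2,numpy as np
print(env.state())
for n in("top","side","wrist"):
    print(n,env.calibration(n))
    p,d=env.read_camera(n)
    cv2.imwrite(f"pics/{n}0.png",p); np.save(f"pics/{n}0.npy",d)
E
```

```text
{'t': 0.0, 'joints': array([ 1.13840547e+00,  4.91566803e-01,  1.55947054e+00, -1.60723306e-05,
        1.09166532e+00, -1.05628033e-01]), 'qvel': array([-0.00119018,  0.00119846,  0.00024275,  0.00159671,  0.0007832 ,
       -0.00043331]), 'tau': array([ 1.82947997e-04, -6.12648368e+01, -2.58179265e+01,  6.92499080e-02,
        4.82226012e-02, -4.19816092e-05]), 'eef_pos': array([200.51570168, 591.72456248, 233.0499652 ]), 'tcp_rot': array([-1.57069347e+00,  1.10532634e-03,  1.24404098e+00]), 'ft_force': array([-0.50805881,  0.14025888,  0.49934587]), 'moment': array([-0.00448878,  0.02108609,  0.02801868]), 'opening': 0.9999037234248611}
top {'vertical_fov': 46.840340786645925, 'cx': 256.58390711396044, 'cy': 185.20422247722954, 'eye': array([ 242.94429358,    9.01940707, 1500.76079262]), 'rotation': array([ 0.17252487,  0.01314185, -1.56602068])}
side {'vertical_fov': 50.690994775426475, 'cx': 253.98519335769547, 'cy': 190.26400531635377, 'eye': array([ 325.30952482, -644.32768327,  874.61683125]), 'rotation': array([ 0.73155295, -0.00719528, -0.2262064 ])}
wrist {'vertical_fov': 68.53394281453004, 'cx': 257.1065322266143, 'cy': 190.00644934393787, 'eye': array([128.16351019, 614.99167814, 383.83102039]), 'rotation': array([-2.70585442e-01,  7.51227791e-04,  1.24391566e+00])}
```

View pics/top0.png

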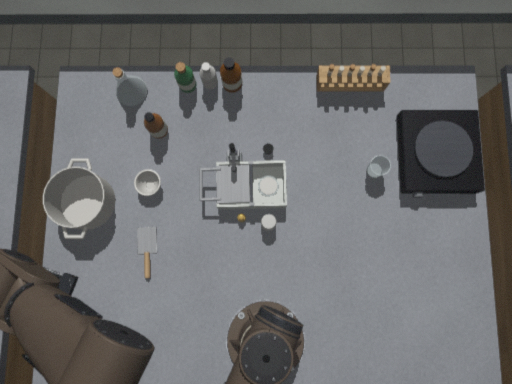

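View pics/side0.png

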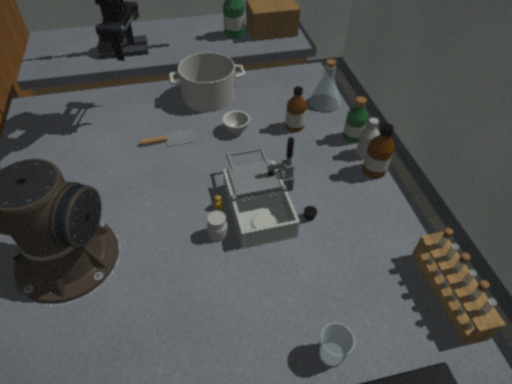

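View pics/wrist0.png

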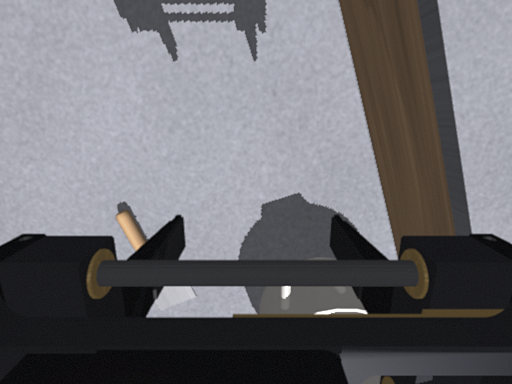

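The top view shows the box around px (217–286, 162–207), the bar at column ~201, and the clamp handle near (233, 148). Next I measure from depth and rays.

```bash
cat > h.py <<'E'
from cell import env
import cv2,numpy as np
from scipy.spatial.transform import Rotation as Ro
def K(c): 
    f=192/np.tan(np.radians(c["vertical_fov"])/2); return f
def ray(c,u,v):
    f=K(c); d=np.array([(u-c["cx"])/f,-(v-c["cy"])/f,-1.0])
    return Ro.from_euler("xyz",c["rotation"]).as_matrix()@d
def onz(c,u,v,z):
    r=ray(c,u,v); e=np.array(c["eye"]); return e+r*(z-e[2])/r[2]
def dep(c,u,v,d): return np.array(c["eye"])+ray(c,u,v)*d
def proj(c,P):
    q=Ro.from_euler("xyz",c["rotation"]).as_matrix().T@(np.array(P,float)-c["eye"]); f=K(c)
    return c["cx"]+f*q[0]/-q[2], c["cy"]-f*q[1]/-q[2]
def cloud(c,d):
    v,u=np.mgrid[0:384,0:512]; f=K(c)
    q=np.stack([(u-c["cx"])/f*d,-(v-c["cy"])/f*d,-d],-1)
    return q@Ro.from_euler("xyz",c["rotation"]).as_matrix().T+c["eye"]
E
python3 - <<'E'
from h import *
np.set_printoptions(precision=0,suppress=True)
for n,(a,b,w,h) in {"top":(185,130,120,100),"side":(190,125,130,130)}.items():
    p=cv2.imread(f"pics/{n}0.png")[b:b+h,a:a+w]
    cv2.imwrite(f"pics/{n}z.png",cv2.resize(p,None,fx=580/h,fy=580/h,interpolation=cv2.INTER_CUBIC))
    c=env.calibration(n); C=cloud(c,np.load(f"pics/{n}0.npy"))
    m=(C[...,2]>30)&(C[...,0]>400)&(C[...,0]<800)&(abs(C[...,1])<250)
    h=(C[...,2]*m).astype(int)
    if n=="top":
        for v in range(138,215,3): print(v,h[v,194:294:3])
E
```

```text
138 [0 0 0 0 0 0 0 0 0 0 0 0 0 0 0 0 0 0 0 0 0 0 0 0 0 0 0 0 0 0 0 0 0 0]
141 [0 0 0 0 0 0 0 0 0 0 0 0 0 0 0 0 0 0 0 0 0 0 0 0 0 0 0 0 0 0 0 0 0 0]
144 [  0   0   0   0   0   0   0   0   0   0   0   0 191 190   0   0   0   0
   0   0   0   0   0   0   0  32   0   0   0   0   0   0   0   0]
147 [  0   0   0   0   0   0   0   0   0   0   0   0 191 193   0   0   0   0
   0   0   0   0   0   0   0   0   0   0   0   0   0   0   0   0]
150 [  0   0   0   0   0   0   0   0   0   0   0   0 160 166   0   0   0   0
   0   0   0   0   0  31  32   0   0   0   0   0   0   0   0   0]
153 [  0   0   0   0   0   0   0   0   0   0   0  65 110 118 107  78   0   0
   0   0   0   0   0   0   0   0   0   0   0   0   0   0   0   0]
156 [  0   0   0   0   0   0   0   0   0   0   0  72  68 102  64  79   0   0
   0   0   0   0   0   0   0   0   0   0   0   0   0   0   0   0]
159 [  0   0   0   0   0   0   0   0   0   0   0  68  67 108  65  67   0   0
   0   0   0   0   0   0   0   0   0   0   0   0   0   0   0   0]
162 [  0   0   0   0   0   0   0   0   0  66  67  65  62 105  69  66  67  70
  70  71  61  61 
[... 1199 characters left out ...]
  0  0]
195 [ 0  0 75  0  0  0  0  0 70 72 69 67 71 75 71 74 75 76 72 77  0  0  0  0
  0  0  0  0  0  0 69  0  0  0]
198 [ 0  0 79 76 67 73 81 74 74 71 73 71 78 76 69 72 70 73 75 75  0  0  0  0
  0  0  0  0  0  0 62  0  0  0]
201 [ 0  0  0  0  0  0  0  0 71 70 67 74 75 70 64 72 72 73 72 74  0  0  0  0
  0  0  0  0  0  0 69  0  0  0]
204 [ 0  0  0  0  0  0  0  0 67  0  0  0  0  0 59 61 66 65 65 79 64 64 63 63
 67 59 63 67 66 63 63  0  0  0]
207 [ 0  0  0  0  0  0  0  0 64 61 64 57 53 55 48 43 45 41 42 40 33 34 37 32
 32  0  0  0  0 33  0  0  0  0]
210 [0 0 0 0 0 0 0 0 0 0 0 0 0 0 0 0 0 0 0 0 0 0 0 0 0 0 0 0 0 0 0 0 0 0]
213 [0 0 0 0 0 0 0 0 0 0 0 0 0 0 0 0 0 0 0 0 0 0 0 0 0 0 0 0 0 0 0 0 0 0]
```

View pics/topz.png

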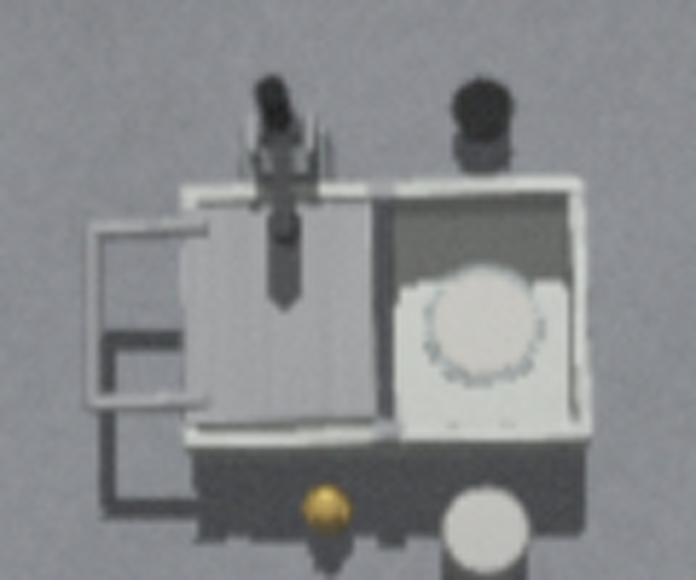

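View pics/sidez.png

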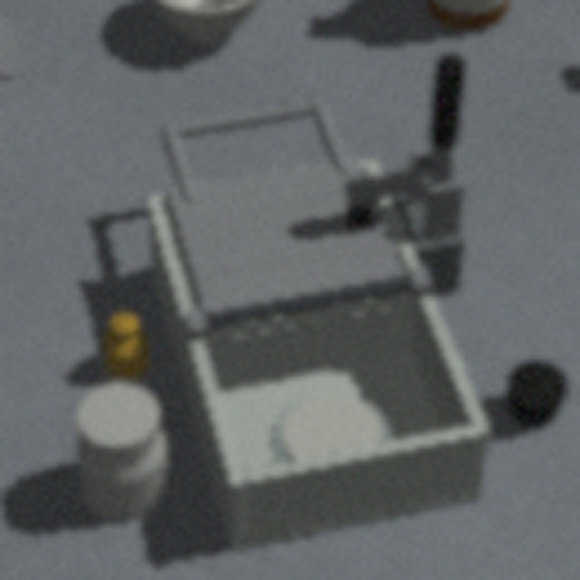

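```bash
python3 - <<'E'
from h import *
np.set_printoptions(precision=1,suppress=True)
c=env.calibration("top");s=env.calibration("side")
T=lambda x,y,z: onz(c,185+(x+.5)/5.8-.5,130+(y+.5)/5.8-.5,z)
S=lambda x,y,z: onz(s,190+(x+.5)/(580/130)-.5,125+(y+.5)/(580/130)-.5,z)
R=[T(181,188,66),T(582,178,66),T(590,438,66),T(184,443,66)]
for r in R: print("rim",r)
bc=sum(R)/4; ex=(R[0]+R[1]-R[2]-R[3]); yaw=np.arctan2(ex[1],ex[0]); ey=R[0]+R[3]-R[1]-R[2]
print("centre",bc,yaw,np.arctan2(-ey[0],ey[1]),np.linalg.norm(ex)/2,np.linalg.norm(ey)/2)
print("bar",T(93,228,71),T(93,402,71))
print("side bar",S(168,132,71),S(318,108,71))
print("side rim near",S(237,478,66),S(488,428,66),S(155,200,66))
print("handle top",T(270,90,190),"side",S(450,65,190))
for n,p in dict(weight=(327,508,44),jar=(485,528,70),stopper=(483,108,28)).items(): print(n,T(*p))
for n,cc in (("top",c),("side",s)):
    C=cloud(cc,np.load(f"pics/{n}0.npy"))
    m=(C[...,2]>125)&(C[...,2]<200)&(abs(C[...,0]-620)<100)&(abs(C[...,1]-50)<60)
    print(n,m.sum(),np.median(C[m],0),C[m].min(0),C[m].max(0))
    m=(C[...,2]>20)&(C[...,0]>400)&(C[...,0]<800)&(C[...,1]>120)&(C[...,1]<350)
    print([ (C[m][C[m][:,1].argsort()][i]) for i in range(0,m.sum(),max(1,m.sum()//12))])
E
```

```text
rim [570.8 164.9  66. ]
rim [577.  -64.5  66. ]
rim [427.3 -68.1  66. ]
rim [423.8 160.2  66. ]
centre [499.7  48.1  66. ] 0.027902096919403045 0.021410510358323014 148.3834753748251 228.89177395857203
bar [546.2 214.   71. ] [446.2 211.4  71. ]
side bar [448.7 211.   71. ] [549.2 212.3  71. ]
side rim near [436.1 -65.5  66. ] [581.3 -62.6  66. ] [430.2 156.5  66. ]
handle top [595.3 105.6 190. ] side [598.6 104.5 190. ]
weight [389.6  80.4  44. ]
jar [376.1  -9.1  70. ]
stopper [628.1  -8.4  28. ]
top 44 [588.8 103.1 187.3] [585.9  96.9 132.4] [602.4 109.8 195. ]
[array([522.9, 120. ,  69. ]), array([455.7, 125.2,  73.4]), array([508.7, 129.3,  73.3]), array([468.6, 135.1,  75.1]), array([539.3, 139.9,  70.9]), array([453.2, 145.3,  67.4]), array([567.4, 150.9,  65.7]), array([505.2, 155.5,  73.7]), array([479.5, 162.1,  68.7]), array([445.3, 186.7,  75.8]), array([465.8, 210.7,  70.6]), array([515.3, 218.4,  72.4]), array([678.3, 349.2,  62.9])]
side 137 [595.9  99.2 164.6] [588.5  94.1 125.5] [605.7 109.4 194.8]
[array([442.5, 120. ,  73.7]), array([432. , 125.3,  66.7]), array([541.7, 132.5,  71. ]), array([508.8, 139.6,  71.1]), array([487.4, 146.4,  73.1]), array([424.5, 151.8,  45.6]), array([533.2, 156.9,  69.1]), array([447.4, 175.9,  73.1]), array([479.8, 208.4,  67.8]), array([538. , 214.9,  74.1]), array([709. , 344.2,  48.4]), array([700.5, 346.8,  75.9])]
```

Everything agrees: the box centre is about (500, 48) with yaw about 0.024. The bar is at (497, 212) and the clamp handle at (596, 105), as the given geometry says they should be. I'll start with closed fingers, jaws along y, moving to the near side of the handle.

move_arm --rows '[{"ry": -0.117,"grip": 0},{"ry": -0.117,"grip": 0},{"ry": -0.116,"grip": 0},{"tx": -2.7,"tz": -2.0,"grip": 0},{"tx": -2.7,"tz": -2.0,"grip": 0},{"tx": -2.7,"tz": -2.0,"grip": 0},{"tx": -2.7,"tz": -2.0,"grip": 0},{"tx": -2.7,"tz": -2.0,"grip": 0},{"tx": -2.7,"tz": -2.0,"grip": 0},{"tx": -2.7,"tz": -2.0,"grip": 0}]'

```text
validation failed for argument at $.ro...
```

move_arm --rows '[{"tx": 0,"ty": 0,"tz": 0,"rx": 0,"ry": -0.117,"rz": 0,"grip": 0},{"tx": 0,"ty": 0,"tz": 0,"rx": 0,"ry": -0.117,"rz": 0,"grip": 0},{"tx": 0,"ty": 0,"tz": 0,"rx": 0,"ry": -0.116,"rz": 0,"grip": 0},{"tx": -2.7,"ty": 0,"tz": -2.0,"rx": 0,"ry": 0,"rz": 0,"grip": 0},{"tx": -2.7,"ty": 0,"tz": -2.0,"rx": 0,"ry": 0,"rz": 0,"grip": 0},{"tx": -2.7,"ty": 0,"tz": -2.0,"rx": 0,"ry": 0,"rz": 0,"grip": 0},{"tx": -2.7,"ty": 0,"tz": -2.0,"rx": 0,"ry": 0,"rz": 0,"grip": 0},{"tx": -2.7,"ty": 0,"tz": -2.0,"rx": 0,"ry": 0,"rz": 0,"grip": 0},{"tx": -2.7,"ty": 0,"tz": -2.0,"rx": 0,"ry": 0,"rz": 0,"grip": 0}]'

```text
t: 0.9
eef_pos: [325.0, 431.3, 233.6]
tcp_rot: [-1.571, 0.0, 1.594]
ft_force: [1.3, 0.9, 0.6]
opening: 0.425
```

move_arm --rows '[{"tx": -3.2,"ty": 0,"tz": -2.2,"rx": 0,"ry": 0,"rz": 0,"grip": 0},{"tx": -3.2,"ty": 0,"tz": -2.2,"rx": 0,"ry": 0,"rz": 0,"grip": 0},{"tx": -3.2,"ty": 0,"tz": -2.2,"rx": 0,"ry": 0,"rz": 0,"grip": 0},{"tx": -3.2,"ty": 0,"tz": -2.2,"rx": 0,"ry": 0,"rz": 0,"grip": 0},{"tx": -3.2,"ty": 0,"tz": -2.2,"rx": 0,"ry": 0,"rz": 0,"grip": 0},{"tx": -3.2,"ty": 0,"tz": -2.2,"rx": 0,"ry": 0,"rz": 0,"grip": 0},{"tx": -3.2,"ty": 0,"tz": -2.2,"rx": 0,"ry": 0,"rz": 0,"grip": 0},{"tx": -3.2,"ty": 0,"tz": -2.2,"rx": 0,"ry": 0,"rz": 0,"grip": 0},{"tx": -3.2,"ty": 0,"tz": -2.2,"rx": 0,"ry": 0,"rz": 0,"grip": 0},{"tx": 0,"ty": 0,"tz": 0,"rx": 0,"ry": 0,"rz": 0,"grip": 0}]'

```text
t: 1.73
eef_pos: [532.2, 144.8, 233.3]
tcp_rot: [-1.572, 0.001, 1.59]
ft_force: [-0.4, 0.3, -1.2]
opening: 0.002
```

move_arm --rows '[{"tx": -2.0,"ty": 0,"tz": -1.0,"rx": 0,"ry": 0,"rz": 0,"grip": 0},{"tx": -2.0,"ty": 0,"tz": -0.9,"rx": 0,"ry": 0,"rz": 0,"grip": 0},{"tx": 0,"ty": 2.4,"tz": 0,"rx": 0,"ry": 0,"rz": 0,"grip": 0},{"tx": 0,"ty": 2.4,"tz": 0,"rx": 0,"ry": 0,"rz": 0,"grip": 0},{"tx": 0,"ty": 2.3,"tz": 0,"rx": 0,"ry": 0,"rz": 0,"grip": 0},{"tx": 0,"ty": 0,"tz": 0,"rx": 0,"ry": 0,"rz": 0,"grip": 0}]'

```text
t: 2.23
eef_pos: [547.1, 109.7, 158.9]
tcp_rot: [-1.564, 0.0, 1.594]
ft_force: [-0.5, 0.2, 0.3]
opening: 0.004
```

```bash
python3 - <<'E'
from h import *
p,d=env.read_camera("side"); cv2.imwrite("pics/s1.png",cv2.resize(p[100:280,150:390],None,fx=3,fy=3))
print(env.state()["eef_pos"])
E
```

```text
[547.95295294 109.93555017 161.10766017]
```

View pics/s1.png

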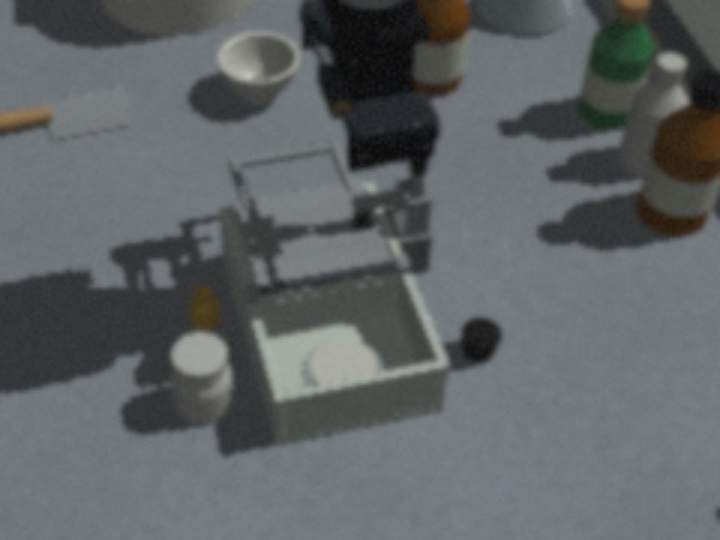

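The closed fingers stand just short of the handle on the robot's side, clear of everything. Now I push toward +x.

move_arm --rows '[{"tx": -0.4,"ty": 0,"tz": -1.2,"rx": 0,"ry": 0,"rz": 0,"grip": 0},{"tx": 0,"ty": 0,"tz": -1.0,"rx": 0,"ry": 0,"rz": 0,"grip": 0},{"tx": 0,"ty": 0,"tz": -1.0,"rx": 0,"ry": 0,"rz": 0,"grip": 0},{"tx": 0,"ty": 0,"tz": -1.0,"rx": 0,"ry": 0,"rz": 0,"grip": 0},{"tx": 0,"ty": 0,"tz": -1.0,"rx": 0,"ry": 0,"rz": 0,"grip": 0},{"tx": 0,"ty": 0,"tz": -1.0,"rx": 0,"ry": 0,"rz": 0,"grip": 0}]'

```text
t: 2.78
eef_pos: [612.0, 107.6, 163.2]
tcp_rot: [-1.571, -0.0, 1.594]
ft_force: [-0.9, 0.4, 0.7]
opening: 0.006
```

move_arm --rows '[{"tx": 0,"ty": 0,"tz": -1.0,"rx": 0,"ry": 0,"rz": 0,"grip": 0},{"tx": 0,"ty": 0,"tz": -1.0,"rx": 0,"ry": 0,"rz": 0,"grip": 0},{"tx": 0,"ty": 0,"tz": -1.0,"rx": 0,"ry": 0,"rz": 0,"grip": 0},{"tx": 0,"ty": 0,"tz": -1.0,"rx": 0,"ry": 0,"rz": 0,"grip": 0},{"tx": 0,"ty": 0,"tz": -0.5,"rx": 0,"ry": 0,"rz": 0,"grip": 0},{"tx": 0,"ty": 0,"tz": 0,"rx": 0,"ry": 0,"rz": 0,"grip": 0}]'

```text
t: 3.28
eef_pos: [657.0, 108.5, 162.7]
tcp_rot: [-1.572, -0.0, 1.594]
ft_force: [0.2, -0.2, 0.8]
opening: 0.004
```

```bash
python3 - <<'E'
from h import *
print(env.state()["eef_pos"],env.state()["ft_force"])
p,d=env.read_camera("side"); cv2.imwrite("pics/s2.png",cv2.resize(p[100:280,150:390],None,fx=3,fy=3))
p,d=env.read_camera("wrist"); cv2.imwrite("pics/w2.png",p)
E
```

```text
[656.97676936 108.51060837 162.71870691] [ 0.23346362 -0.16937206  0.78309566]
```

View pics/s2.png

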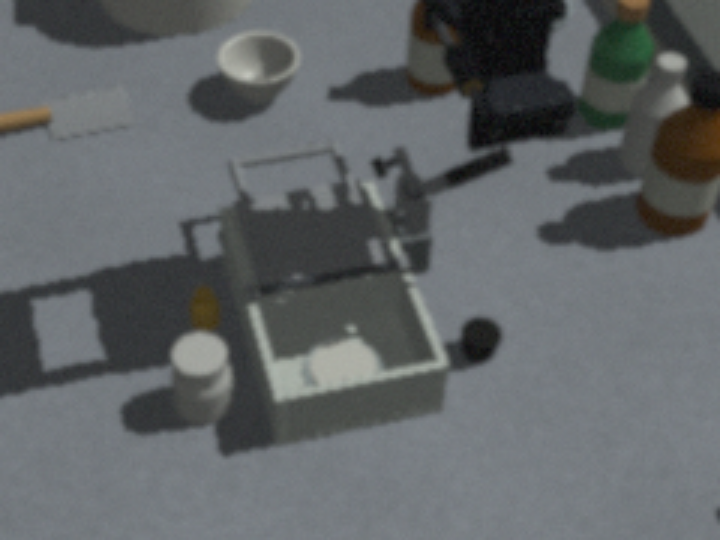

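View pics/w2.png

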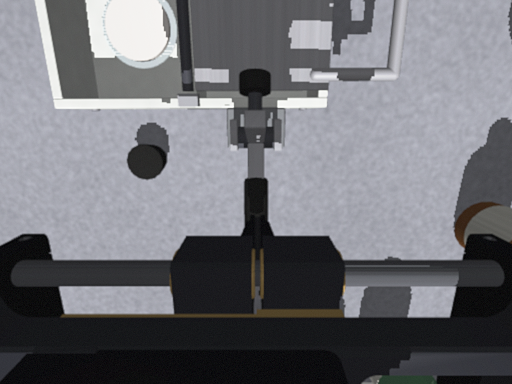

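The handle has gone over and is falling away to +x (side view, about (490, 165)). I rise and move back over the bar, and the wait will confirm it stays open.

move_arm --rows '[{"tx": 0,"ty": -2.7,"tz": 0,"rx": 0,"ry": 0,"rz": 0,"grip": 0},{"tx": 0,"ty": -2.7,"tz": 0,"rx": 0,"ry": 0,"rz": 0,"grip": 0},{"tx": 0,"ty": -2.6,"tz": 0,"rx": 0,"ry": 0,"rz": 0,"grip": 0},{"tx": 1.8,"ty": 0,"tz": 2.6,"rx": 0,"ry": 0,"rz": 0,"grip": 40},{"tx": 1.8,"ty": 0,"tz": 2.6,"rx": 0,"ry": 0,"rz": 0,"grip": 40},{"tx": 1.8,"ty": 0,"tz": 2.6,"rx": 0,"ry": 0,"rz": 0,"grip": 40},{"tx": 1.8,"ty": 0,"tz": 2.6,"rx": 0,"ry": 0,"rz": 0,"grip": 40},{"tx": 1.8,"ty": 0,"tz": 2.6,"rx": 0,"ry": 0,"rz": 0,"grip": 40},{"tx": 1.8,"ty": 0,"tz": 2.6,"rx": 0,"ry": 0,"rz": 0,"grip": 40},{"tx": 0,"ty": 0,"tz": 0,"rx": 0,"ry": 0,"rz": 0,"grip": 40}]'

```text
t: 4.22
eef_pos: [493.1, 214.7, 243.2]
tcp_rot: [-1.57, -0.0, 1.597]
ft_force: [1.3, 0.7, 0.7]
opening: 0.389
```

```bash
python3 - <<'E'
from h import *
print(env.state()["eef_pos"],env.state()["ft_force"],env.state()["opening"])
p,d=env.read_camera("side"); cv2.imwrite("pics/s3.png",cv2.resize(p[100:280,150:390],None,fx=3,fy=3))
p,d=env.read_camera("wrist"); cv2.imwrite("pics/w3.png",p)
p,d=env.read_camera("top"); cv2.imwrite("pics/t3.png",cv2.resize(p[130:230,185:305],None,fx=5.8,fy=5.8))
E
```

```text
[493.05094831 214.73263544 243.19003   ] [1.28471964 0.67241797 0.71979826] 0.38866077948636274
```

View pics/s3.png

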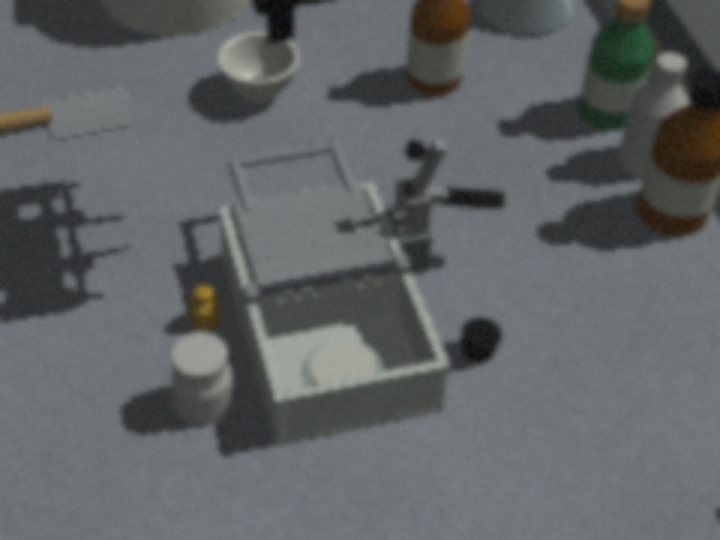

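View pics/w3.png

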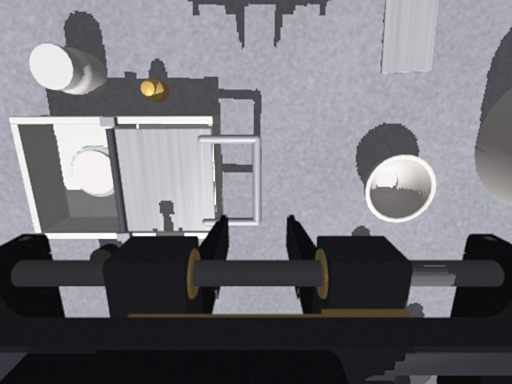

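View pics/t3.png

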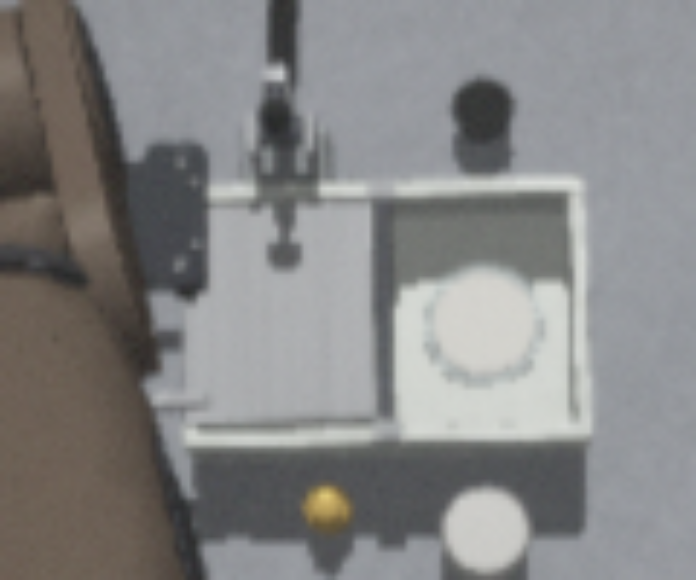

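The clamp is fully open: in the side view its handle lies level, pointing away, at about (475, 197). In the wrist view the bar runs from (258, 139) to (258, 222), centred between the jaws. I check it by ray, along with the box.

```bash
python3 - <<'E'
from h import *
np.set_printoptions(precision=1,suppress=True)
c=env.calibration("wrist"); s=env.state(); print(s["eef_pos"],s["tcp_rot"])
for u,v,z in [(258,139,71),(258,222,71),(11,120,66),(217,119,66),(39,237,66),(214,233,66),(113,123,70),(123,232,70)]: print(u,v,onz(c,u,v,z))
E
```

```text
[497.5 212.8 243.1] [-1.6 -0.   1.6]
258 139 [451.  211.8  71. ]
258 222 [551.6 214.3  71. ]
11 120 [436.9 -67.6  66. ]
217 119 [430.2 165.   66. ]
39 237 [580.6 -62.4  66. ]
214 233 [569.8 159.2  66. ]
113 123 [437.3  49.2  70. ]
123 232 [569.4  46.7  70. ]
```

move_arm --rows '[{"tx": 0,"ty": 2.5,"tz": 0,"rx": 0,"ry": 0,"rz": 0,"grip": 40},{"tx": 0,"ty": 2.5,"tz": 0,"rx": 0,"ry": 0,"rz": 0,"grip": 40},{"tx": 0,"ty": 2.5,"tz": 0,"rx": 0,"ry": 0,"rz": 0,"grip": 40},{"tx": 0,"ty": 2.5,"tz": 0,"rx": 0,"ry": 0,"rz": 0,"grip": 40},{"tx": 0,"ty": 2.5,"tz": 0,"rx": 0,"ry": 0,"rz": 0,"grip": 40},{"tx": 0,"ty": 2.0,"tz": 0,"rx": 0,"ry": 0,"rz": 0,"grip": 40},{"tx": 0,"ty": 1.5,"tz": 0,"rx": 0,"ry": 0,"rz": 0,"grip": 40},{"tx": 0,"ty": 1.0,"tz": 0,"rx": 0,"ry": 0,"rz": 0,"grip": 40},{"tx": 0,"ty": 0.2,"tz": 0,"rx": 0,"ry": 0,"rz": 0,"grip": 40},{"tx": 0,"ty": 0,"tz": 0,"rx": 0,"ry": 0,"rz": 0,"grip": 40}]'

```text
t: 5.2
eef_pos: [497.9, 212.3, 70.3]
tcp_rot: [-1.57, 0.0, 1.593]
ft_force: [0.3, 0.4, 0.3]
opening: 0.4
```

```bash
python3 - <<'E'
from h import *
p,d=env.read_camera("side"); cv2.imwrite("pics/s4.png",cv2.resize(p[100:280,150:390],None,fx=3,fy=3))
p,d=env.read_camera("wrist"); cv2.imwrite("pics/w4.png",p)
print(env.state()["eef_pos"],env.state()["ft_force"],env.state()["opening"])
E
```

```text
[498.07733941 212.67547103  71.34745437] [ 0.34678467  0.51777166 -0.60766929] 0.403130212524736
```

View pics/s4.png

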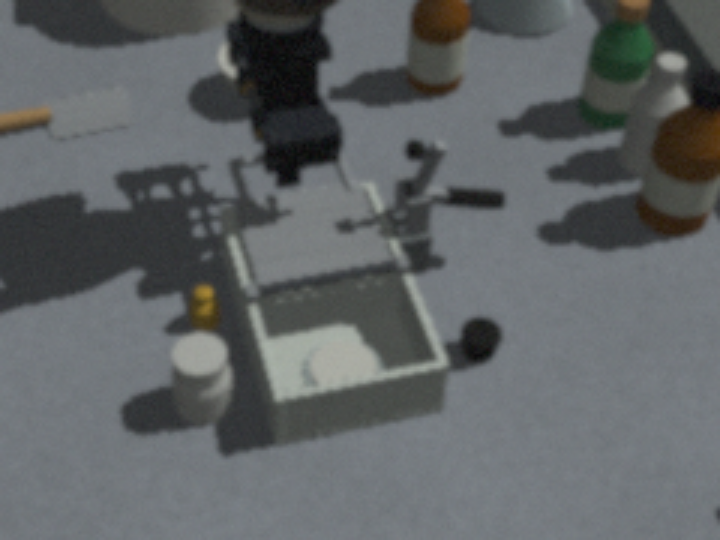

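View pics/w4.png

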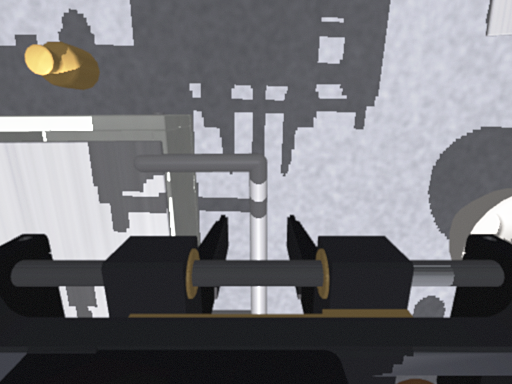

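The bar (column 259) runs between the two open fingers, so I close the gripper.

move_arm --rows '[{"tx": 0,"ty": 0,"tz": 0,"rx": 0,"ry": 0,"rz": 0,"grip": 0},{"tx": 0,"ty": 0,"tz": 0,"rx": 0,"ry": 0,"rz": 0,"grip": 0},{"tx": 0,"ty": 0,"tz": 0,"rx": 0,"ry": 0,"rz": 0,"grip": 0},{"tx": 0,"ty": 0,"tz": 0,"rx": 0,"ry": 0,"rz": 0,"grip": 0},{"tx": 0,"ty": 0,"tz": 0,"rx": 0,"ry": 0,"rz": 0,"grip": 0},{"tx": 0,"ty": 0,"tz": 0,"rx": 0,"ry": 0,"rz": 0,"grip": 0}]'

```text
t: 5.8
eef_pos: [497.6, 213.1, 70.9]
tcp_rot: [-1.571, -0.001, 1.594]
ft_force: [-0.6, 3.3, 1.6]
opening: 0.096
```

```bash
python3 - <<'E'
import numpy as np
t=np.radians(np.arange(0,91,3)); x=np.round(-16.5*(1-np.cos(t)),2);y=np.round(-16.5*np.sin(t),2)
for i in range(30): print(i+1,round(x[i+1]-x[i],2),round(y[i+1]-y[i],2))
E
```

```text
1 -0.02 -0.86
2 -0.07 -0.86
3 -0.11 -0.86
4 -0.16 -0.85
5 -0.2 -0.84
6 -0.25 -0.83
7 -0.29 -0.81
8 -0.33 -0.8
9 -0.37 -0.78
10 -0.41 -0.76
11 -0.45 -0.74
12 -0.49 -0.71
13 -0.53 -0.68
14 -0.56 -0.66
15 -0.59 -0.63
16 -0.63 -0.59
17 -0.66 -0.56
18 -0.68 -0.53
19 -0.71 -0.49
20 -0.74 -0.45
21 -0.76 -0.41
22 -0.78 -0.37
23 -0.8 -0.33
24 -0.81 -0.29
25 -0.83 -0.25
26 -0.84 -0.2
27 -0.85 -0.16
28 -0.86 -0.11
29 -0.86 -0.07
30 -0.86 -0.02
```

move_arm --rows '[{"tx": -0.02,"ty": -0.86,"tz": 0,"rx": 0,"ry": 0,"rz": 0,"grip": 0},{"tx": -0.07,"ty": -0.86,"tz": 0,"rx": 0,"ry": 0,"rz": 0,"grip": 0},{"tx": -0.11,"ty": -0.86,"tz": 0,"rx": 0,"ry": 0,"rz": 0,"grip": 0},{"tx": -0.16,"ty": -0.85,"tz": 0,"rx": 0,"ry": 0,"rz": 0,"grip": 0},{"tx": -0.2,"ty": -0.84,"tz": 0,"rx": 0,"ry": 0,"rz": 0,"grip": 0}]'

```text
t: 6.22
eef_pos: [497.7, 207.5, 114.4]
tcp_rot: [-1.571, -0.001, 1.594]
ft_force: [0.9, 4.6, -1.3]
opening: 0.098
```

move_arm --rows '[{"tx": -0.25,"ty": -0.83,"tz": 0,"rx": 0,"ry": 0,"rz": 0,"grip": 0},{"tx": -0.29,"ty": -0.81,"tz": 0,"rx": 0,"ry": 0,"rz": 0,"grip": 0},{"tx": -0.33,"ty": -0.8,"tz": 0,"rx": 0,"ry": 0,"rz": 0,"grip": 0},{"tx": -0.37,"ty": -0.78,"tz": 0,"rx": 0,"ry": 0,"rz": 0,"grip": 0},{"tx": -0.41,"ty": -0.76,"tz": 0,"rx": 0,"ry": 0,"rz": 0,"grip": 0}]'

```text
t: 6.63
eef_pos: [498.1, 191.5, 154.6]
tcp_rot: [-1.572, -0.002, 1.594]
ft_force: [0.2, 10.1, 1.6]
opening: 0.096
```

move_arm --rows '[{"tx": -0.45,"ty": -0.74,"tz": 0,"rx": 0,"ry": 0,"rz": 0,"grip": 0},{"tx": -0.49,"ty": -0.71,"tz": 0,"rx": 0,"ry": 0,"rz": 0,"grip": 0},{"tx": -0.53,"ty": -0.68,"tz": 0,"rx": 0,"ry": 0,"rz": 0,"grip": 0},{"tx": -0.56,"ty": -0.66,"tz": 0,"rx": 0,"ry": 0,"rz": 0,"grip": 0},{"tx": -0.59,"ty": -0.63,"tz": 0,"rx": 0,"ry": 0,"rz": 0,"grip": 0}]'

```text
t: 7.05
eef_pos: [498.9, 165.9, 189.6]
tcp_rot: [-1.574, -0.004, 1.593]
ft_force: [-2.6, 16.0, 12.6]
opening: 0.097
```

```bash
python3 - <<'E'
from h import *
p,d=env.read_camera("side"); cv2.imwrite("pics/s5.png",cv2.resize(p[100:280,150:390],None,fx=3,fy=3))
p,d=env.read_camera("wrist"); cv2.imwrite("pics/w5.png",p)
s=env.state();print(s["eef_pos"],s["ft_force"],s["moment"])
E
```

```text
[498.90759021 165.47198457 190.09158353] [-3.58539001 16.09484625 12.05686212] [2.9976328  0.58997338 0.03002283]
```

View pics/s5.png

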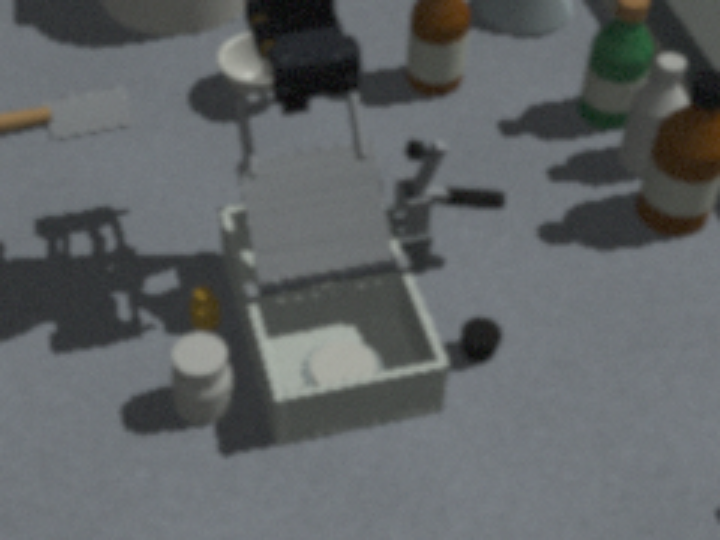

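View pics/w5.png

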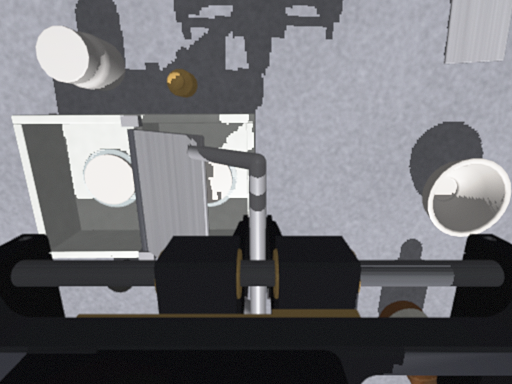

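The force (+16 y, +12 z) says I'm pressing about 2 mm toward the hinge. I ease outward as I continue.

move_arm --rows '[{"tx": 0.05,"ty": -0.25,"tz": 0,"rx": 0,"ry": 0,"rz": 0,"grip": 0},{"tx": -0.63,"ty": -0.59,"tz": 0,"rx": 0,"ry": 0,"rz": 0,"grip": 0},{"tx": -0.66,"ty": -0.56,"tz": 0,"rx": 0,"ry": 0,"rz": 0,"grip": 0},{"tx": -0.68,"ty": -0.53,"tz": 0,"rx": 0,"ry": 0,"rz": 0,"grip": 0},{"tx": -0.71,"ty": -0.49,"tz": 0,"rx": 0,"ry": 0,"rz": 0,"grip": 0},{"tx": -0.74,"ty": -0.45,"tz": 0,"rx": 0,"ry": 0,"rz": 0,"grip": 0}]'

```text
t: 7.65
eef_pos: [499.7, 131.2, 217.8]
tcp_rot: [-1.573, -0.002, 1.594]
ft_force: [-1.0, 8.6, 10.9]
opening: 0.097
```

move_arm --rows '[{"tx": -0.76,"ty": -0.47,"tz": 0,"rx": 0,"ry": 0,"rz": 0,"grip": 0},{"tx": -0.78,"ty": -0.39,"tz": 0,"rx": 0,"ry": 0,"rz": 0,"grip": 0},{"tx": -0.8,"ty": -0.33,"tz": 0,"rx": 0,"ry": 0,"rz": 0,"grip": 0},{"tx": -0.81,"ty": -0.29,"tz": 0,"rx": 0,"ry": 0,"rz": 0,"grip": 0},{"tx": -0.83,"ty": -0.25,"tz": 0,"rx": 0,"ry": 0,"rz": 0,"grip": 0}]'

```text
t: 8.07
eef_pos: [500.4, 90.5, 234.4]
tcp_rot: [-1.572, -0.0, 1.594]
ft_force: [2.4, 2.1, 1.6]
opening: 0.1
```

move_arm --rows '[{"tx": -0.84,"ty": -0.2,"tz": 0,"rx": 0,"ry": 0,"rz": 0,"grip": 0},{"tx": -0.85,"ty": -0.16,"tz": 0,"rx": 0,"ry": 0,"rz": 0,"grip": 0},{"tx": -0.8,"ty": -0.11,"tz": 0,"rx": 0,"ry": 0,"rz": 0,"grip": 0},{"tx": -0.6,"ty": -0.06,"tz": 0,"rx": 0,"ry": 0,"rz": 0,"grip": 0},{"tx": -0.4,"ty": -0.02,"tz": 0,"rx": 0,"ry": 0,"rz": 0,"grip": 0},{"tx": 0,"ty": 0,"tz": 0,"rx": 0,"ry": 0,"rz": 0,"grip": 0},{"tx": 0,"ty": 0,"tz": 0,"rx": 0,"ry": 0,"rz": 0,"grip": 0}]'

```text
t: 8.65
eef_pos: [501.1, 55.7, 238.9]
tcp_rot: [-1.571, 0.0, 1.594]
ft_force: [0.5, 1.2, 5.4]
opening: 0.099
```

```bash
python3 - <<'E'
from h import *
s=env.state();print(s["eef_pos"],s["ft_force"],s["moment"],env.calibration("wrist"))
p,d=env.read_camera("side"); cv2.imwrite("pics/s6.png",cv2.resize(p[100:230,190:320],None,fx=4.5,fy=4.5)); np.save("pics/s6.npy",d)
p,d=env.read_camera("wrist"); cv2.imwrite("pics/w6.png",p);np.save("pics/w6.npy",d)
p,d=env.read_camera("top"); cv2.imwrite("pics/t6.png",cv2.resize(p[130:230,185:305],None,fx=5.8,fy=5.8)); np.save("pics/t6.npy",d)
E
```

```text
[501.12546376  55.65086756 238.8595616 ] [0.50821572 1.23938596 5.39533621] [ 0.33741898 -0.18485234  0.1215096 ] {'vertical_fov': 68.53394281453004, 'cx': 257.1065322266143, 'cy': 190.00644934393787, 'eye': array([424.77085056,  53.03695442, 389.56234279]), 'rotation': array([-2.70567541e-01,  3.92802430e-04,  1.59348108e+00])}
```

View pics/s6.png

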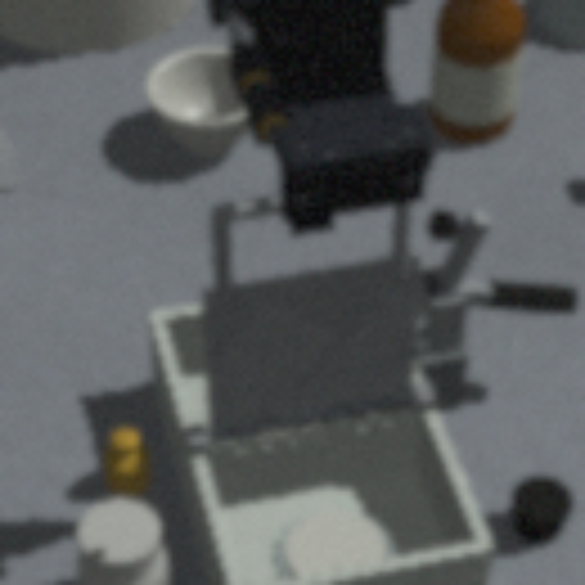

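View pics/w6.png

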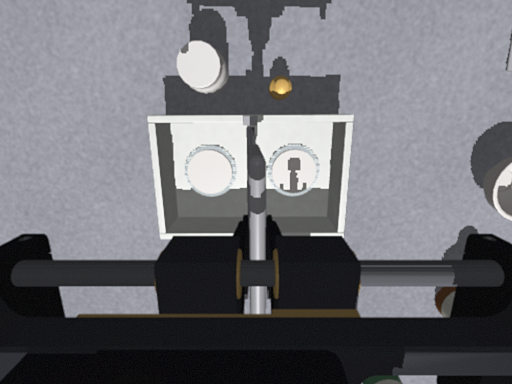

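View pics/t6.png

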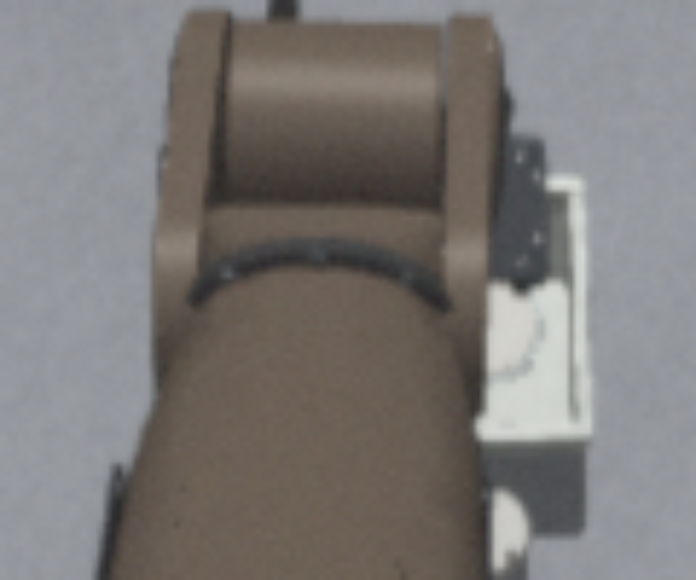

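The flap is nearly upright and still held; the wrist view shows the bar at column ~257 and the mid-wall end at (252, 118). I compute hinge and bar y from the same picture.

```bash
python3 - <<'E'
from h import *
np.set_printoptions(precision=1,suppress=True)
c=env.calibration("wrist")
p=cv2.imread("pics/w6.png"); 
cv2.imwrite("pics/w6z.png",cv2.resize(p[105:245,140:370],None,fx=3.4,fy=3.4,interpolation=cv2.INTER_CUBIC))
g=p.min(2).astype(int)
for v in (118,121,125,130,225,232): 
    r=g[v,140:365]; w=np.where(r>140)[0]+140; print(v,w.min(),w.max(), onz(c,w.min(),v,66)[:2],onz(c,w.max(),v,66)[:2], (onz(c,w.min(),v,66)+onz(c,w.max(),v,66))[1]/2)
for v in (165,180,190,205,215): print(v,g[v,240:275])
E
```

```text
118 140 364 [434.4 -77. ] [428.6 172.2] 47.60673897567661
121 140 364 [437.6 -77.3] [431.8 172.6] 47.66611633460469
125 140 364 [442.  -77.6] [436.2 173.1] 47.74579836218201
130 140 364 [447.5 -78.1] [441.7 173.8] 47.84623327307035
225 140 364 [562.7 -88.2] [556.2 188.1] 49.94883180434268
232 140 364 [572. -89.] [565.5 189.3] 50.119968929612234
165 [240 239 240 240 241 246 224  99  60  70  72  75  77  77  78  79  80  80
  80  77  76  78  75  71  69 120 182 199 190 190 189 183 179 211 236]
180 [242 242 242 242 243 248 232 110  80 123 143 155 162 166 156 140 143 146
 142 136 147 161 154 145 125 144 222 248 246 232 196 190 195 220 234]
190 [107 106 107 109 108 108 101  78  61  69 112 155 160 163 168 175 185 189
 183 169 163 160 155 138  99  73  93 105 105 103 103 102 101  98 101]
205 [107 109 108 107 106 110 111  95  63  69  74  74  76  75  75  76  77  77
  74  75  75  76  76  75  72  77  97 110 111 110 109 112 113 111 110]
215 [111 109 103  74  41  31  29  29  46  69 110 151 157 163 172 184 194 205
 196 177 167 160 153 146 132 108  83  62  31  28  32  70 106 113 112]
```

View pics/w6z.png

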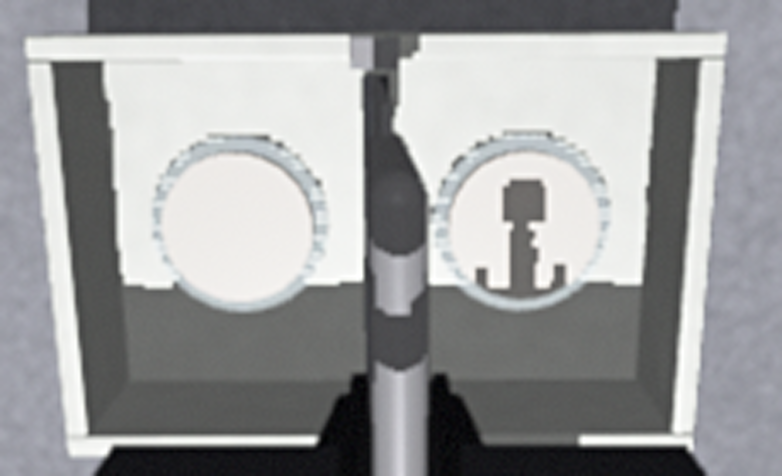

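```bash
python3 - <<'E'
from h import *
np.set_printoptions(precision=1,suppress=True)
c=env.calibration("wrist")
Z=lambda x,y,z: onz(c,140+(x+.5)/3.4-.5,105+(y+.5)/3.4-.5,z)
tl,tr,bl,br=Z(27,38,66),Z(726,34,66),Z(70,455,66),Z(692,445,66)
print(tl,tr,bl,br)
# centreline near edge + direction from the bar (box x)
m0=(tl+tr)/2; m1=(bl+br)/2; print(m0,m1,(tr-tl)[:2],"len",np.linalg.norm(tr-tl),np.linalg.norm(br-bl))
wallc=Z((348+420)/2,50,69); print("hinge barrel near end",wallc)
for v in (180,190,215):
    r=dict(zip((180,190,215),((247.5+264.3)/2,(249.7+264)/2,(249.6+265.3)/2)))[v]
    P=onz(c,r,v,237); d=np.array([np.cos(.023),np.sin(.023)])
    n=np.array([-d[1],d[0]])
    print(v,P, "bar - rimmid:",n@(P-m0)[:2],n@(P-m1)[:2],"barrel",n@(P-wallc)[:2], "tcp-bar",n@(env.state()["eef_pos"][:2]-P[:2]))
E
```

```text
[431.8 -68.3  66. ] [425.3 159.7  66. ] [580.2 -64.5  66. ] [570.9 163.9  66. ]
[428.6  45.7  66. ] [575.6  49.7  66. ] [ -6.6 228.1] len 228.17379727881718 228.5982486907677
hinge barrel near end [432.9  48.4  69. ]
180 [461.3  53.4 237. ] bar - rimmid: 6.944237668630733 6.313537739785308 barrel 4.388681477359528 tcp-bar 1.6321203336687762
190 [467.1  54.1 237. ] bar - rimmid: 7.47235619764092 6.841656268795495 barrel 4.916800006369716 tcp-bar 1.1040018046585887
215 [482.   54.7 237. ] bar - rimmid: 7.817018428294187 7.1863184994487606 barrel 5.2614622370229815 tcp-bar 0.7593395740053223
```

move_arm --rows '[{"tx": -0.35,"ty": 0,"tz": 0,"rx": 0,"ry": 0,"rz": 0,"grip": 0},{"tx": -0.3,"ty": 0.0,"tz": 0,"rx": 0,"ry": 0,"rz": 0,"grip": 0},{"tx": 0,"ty": 0,"tz": 0,"rx": 0,"ry": 0,"rz": 0,"grip": 0},{"tx": 0,"ty": 0,"tz": 0,"rx": 0,"ry": 0,"rz": 0,"grip": 0},{"tx": 0,"ty": 0,"tz": 0,"rx": 0,"ry": 0,"rz": 0,"grip": 0}]'

```text
t: 9.22
eef_pos: [501.3, 49.5, 238.9]
tcp_rot: [-1.571, 0.0, 1.594]
ft_force: [1.5, 0.5, 5.5]
opening: 0.092
```

```bash
python3 - <<'E'
from h import *
s=env.state();print(s["t"],s["eef_pos"],s["ft_force"],s["moment"],s["opening"])
ds=[]
for i in range(5):
    p,d=env.read_camera("side"); ds.append(d)
cv2.imwrite("pics/s7.png",cv2.resize(p[100:280,150:390],None,fx=3,fy=3)); np.save("pics/s7.npy",np.mean(ds,0))
p,d=env.read_camera("wrist"); cv2.imwrite("pics/w7.png",p)
cv2.imwrite("pics/w7z.png",cv2.resize(p[105:245,140:370],None,fx=3.4,fy=3.4,interpolation=cv2.INTER_CUBIC))
c=env.calibration("side"); C=cloud(c,np.mean(ds,0)); th=.023
m=(C[...,2]>80)&(C[...,2]<182)&(abs(C[...,0]-500)<55)&(abs(C[...,1]-48)<25)
P=C[m]; yb=-np.sin(th)*(P[:,0]-500)+np.cos(th)*(P[:,1]-48.3)
for i in range(3):
    k=np.polyfit(P[:,2]-71,yb,1); r=yb-np.polyval(k,P[:,2]-71); g=abs(r)<6; P=P[g]; yb=yb[g]
print("plate y at hinge, tilt deg (+ = toward start)",len(P),k[1],np.degrees(np.arctan(k[0])),r.std())
E
```

```text
9.2167 [501.32246602  49.50517028 238.9207522 ] [1.53225934 0.5264532  5.54312651] [ 0.4479015  -0.14720484  0.09179029] 0.09248378464347702
plate y at hinge, tilt deg (+ = toward start) 1155 -1.7443115097709139 0.35245021137065186 0.6614706439503067
```

View pics/w7z.png

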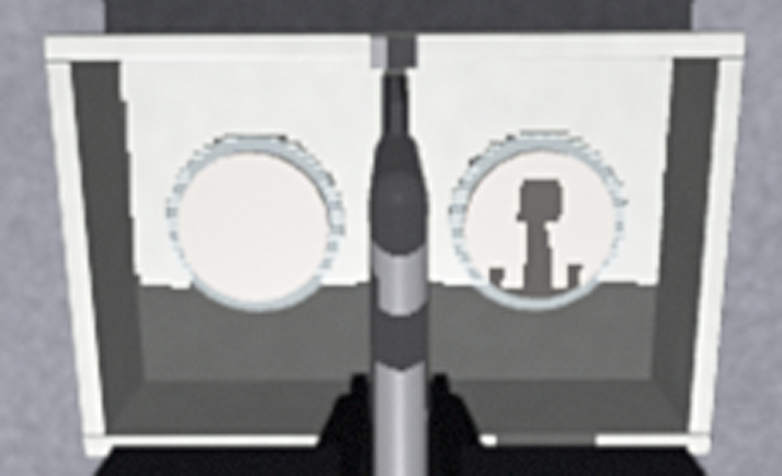

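View pics/s7.png

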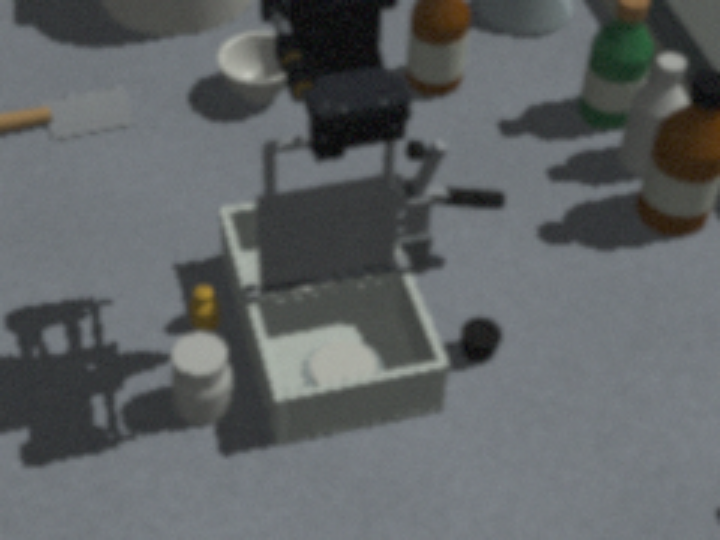

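The views agree: the plate tilts about 0.35° toward the starting side, roughly 1 mm at the bar. The clamp is still open, and the box looks symmetric about the flap. One millimetre of trim, then a last check.

move_arm --rows '[{"tx": -0.1,"ty": 0,"tz": 0,"rx": 0,"ry": 0,"rz": 0,"grip": 0},{"tx": 0,"ty": 0,"tz": 0,"rx": 0,"ry": 0,"rz": 0,"grip": 0},{"tx": 0,"ty": 0,"tz": 0,"rx": 0,"ry": 0,"rz": 0,"grip": 0},{"tx": 0,"ty": 0,"tz": 0,"rx": 0,"ry": 0,"rz": 0,"grip": 0},{"tx": 0,"ty": 0,"tz": 0,"rx": 0,"ry": 0,"rz": 0,"grip": 0},{"tx": 0,"ty": 0,"tz": 0,"rx": 0,"ry": 0,"rz": 0,"grip": 0}]'

```text
t: 10.02
eef_pos: [501.4, 48.6, 238.9]
tcp_rot: [-1.571, 0.0, 1.594]
ft_force: [0.5, 1.5, 6.2]
opening: 0.097
```

```bash
python3 - <<'E'
from h import *
ds=[]
for i in range(5):
    p,d=env.read_camera("side"); ds.append(d)
c=env.calibration("side"); C=cloud(c,np.mean(ds,0)); th=.023
m=(C[...,2]>80)&(C[...,2]<182)&(abs(C[...,0]-500)<55)&(abs(C[...,1]-48)<25)
P=C[m]; yb=-np.sin(th)*(P[:,0]-500)+np.cos(th)*(P[:,1]-48.3)
for i in range(3):
    k=np.polyfit(P[:,2]-71,yb,1); r=yb-np.polyval(k,P[:,2]-71); g=abs(r)<6; P=P[g]; yb=yb[g]
print(k[1],np.degrees(np.arctan(k[0])))
s=env.state();print(s["t"],s["eef_pos"],s["ft_force"],abs(s["qvel"]).max(),s["opening"])
env.job_done()
E
```

```text
-1.7825867281383296 0.04779914686542258
10.2667 [501.33133534  48.58675581 238.90783748] [1.09432834 0.43057557 5.61912244] 0.0015214096419476414 0.09358930005857774
the job is handed in; nothing more can be done
```

The job is handed in: the clamp is open, and the flap stands straight up, still held by its wire handle.

- **Clamp:** I pushed the handle over centre with closed fingers. It fell fully open and was still open in the last pictures I viewed, just before the final 1 mm trim.
- **Flap:** I gripped the wire handle and swung the flap along its arc to upright. The side-camera depth shows about 0.05° of tilt from vertical. The tool position puts the bar within about 0.5 mm of straight above the hinge.
- **Hold:** The arm was at rest with the grip closed on the bar (about 9 mm measured on a 10 mm bar) and about 6 N on the wrist. The job took 10.3 s.
- **Other items:** The last pictures showed nothing else on the table moved. I did not measure those positions again.

**Disagreements:**
- Mid-swing readings showed up to about 20 N pressing toward the hinge. They also put the bar 2–3 mm higher in the tool frame than planned, so I eased outward.
- At about 87°, the barrel of the hinge gave an offset about 2 mm different from the box rim and the tool position. I went with the rim and tool readings, and the plate-tilt measurement then agreed.

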